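# Set the wash-stand water regulator and lock it

### The arm

A 6-joint arm with a two-finger parallel gripper is mounted at the origin on the work surface. World frame = base frame: x ahead of the robot, y to its left, z up, the work surface at z = 0. Lengths are in m, angles in rad, forces in N, time in s.
With the tool pointing down it reaches from about 0.375 to 0.975 m from the base axis. Payload 3.8 kg.
Tool frame: the origin (TCP) lies midway between the tips of the shut fingers; the grasp point (between the pads) lies 19 mm behind it; z points along the fingers, y is the line along which they close (so a half turn about z gives the same grasp; the last joint's range is limited). The gripper opens to 88 mm and grips with 3 to 60 N. Pads are 18 mm wide; open, the fingers measure 123 mm over their backs; the gripper's body (75 mm by 187 mm) begins 45 mm behind the grasp point.
Start: joints at [1.286, 0.264, 1.604, -0, 1.274, -0.037], TCP at [0.166, 0.654, 0.239] pointing down, gripper open.
Joint ranges: [-2.63, 2.63], [-0.94, 2.18], [0.31, 2.57], [-1.31, 4.45], [0, 2.66], [-2.55, 2.55]. Speed limits (rad/s): [2.57, 2.57, 3.14, 3.14, 3.14, 3.14].

### API

Orientations are given as a rotation vector (axis times angle).
In Python, from cell import manip, inverse_kinematics, cams, order gives the robot as it stands. Calls block until the motion is done:
- manip.move_pose(position, orientation): joint-space move of the TCP to a pose.
- manip.move_linear(position, rate=0.15, rot=None): straight line of the TCP; rot=None keeps the orientation; rate is the mean speed in m/s.
- manip.set_joints(angles): joint-space move.
- manip.set_gripper(opening, force=None): finger opening in m; force is the grip in N (None keeps the last); returns when the fingers have stopped.
- manip.dwell(seconds).
- inverse_kinematics(position, orientation): joint angles nearest the present ones, or None.
- manip.state(): the state.
- cams.capture(name): name is "scene" or "top" or "wrist"; returns a dict with "image" (480x640x3 uint8, blue, green, red), "z_map" (480x640 float32, m along the optical axis (not along the pixel's ray), 0 where there is no reading), "intrinsics" (3x3 intrinsics, pixels), "position" and "orientation" of the camera in the world; the wrist camera has in their place "T_tool_cam" (4x4, takes a point from camera to tool coordinates, whose origin is the TCP and whose axes are the flange's). Camera axes: x right, y down, z forward; pixel columns grow to the right and rows downward; lengths in m; the calibration is good to about 2 mm. A picture is of the moment at which its call begins: read the wrist's pose just before it.
A pose or a line that the arm cannot do raises manip.IKError and nothing moves.
- order.close_job(): hands the job in; it is judged then, once.
The state is a dict: "clock": time; "joint_pos": joint angles; "joint_velocities": joint speeds; "tau": joint torques, N m; "tool_pos": TCP position; "tcp_rot": TCP orientation; "contact_force": force on the tool from outside, world axes, zero at the start; "moment": the same for the moment, N m; "gripper_width": finger opening in m; "grasp_force": force on a finger pad.
Only numpy, scipy, OpenCV 4.12 (cv2) and the standard library are available. Lean on these libraries where they do the work, as an engineer would, in place of code of your own. Each camera call takes 0.05 s, during which the arm holds its last target. There are 200 camera calls.

### The job

Turn the knob on top of the water pressure regulator until its raised pointer lines up with the long mark on the dial plate, then turn the hexagonal lock ring below the knob clockwise until it is firmly hand-tight (about 0.6 N m; never force it past 1.2 N m) and let it go, so that the setting cannot creep. Leave everything else on the bench where it is.

Things in the scene. Friction and masses are not known exactly. Their poses are not given: they have to be found in the camera images.
- regulator: brass water pressure regulator on a fixed steel bracket 96 x 130 mm, ports along its y (106 mm to either side, under 55 mm high), gauge on its front (-x, 85 mm out, under 70 mm high). Origin: centre of the underside, z up. On its axis, heights above the bench: dial plate (diameter 86 mm) 88 to 92 mm, lock ring 95 to 111 when seated, neck to 114, knob 114 to 141, pointer ridge to 143
- set_knob (a joint): setting knob on top: fluted, round, black, diameter 40 mm, 27 mm high, vertical axis; rad, 0 to 2.4, grows clockwise seen from above. The seven dial marks are at 0, 0.4 .. 2.4, the long one at 1.6. Starts between 0 and 0.8, turns stiffly (0.15 N m) and stays where it is left
- knob_grip (a point): point on the knob's axis, 130 mm above the bench, 11 mm below the knob's top face: where to grip it across its diameter with the fingers pointing down; 25 N is enough
- pointer_tip (a point): outer end of the pointer, a raised ridge 3 mm wide on the knob's top face that runs from the knob's axis to its rim: 19 mm from the axis, 142 mm above the bench
- long_mark (a point): middle of the long mark on the dial plate, 37 mm from the axis on the regulator's front side (-x of its frame), 92 mm above the bench; the other six marks are short
- lock_ring: brass hexagonal lock ring (jam nut) round the spindle under the knob, same axis, 58 mm across flats, 16 mm high; x axis square to one pair of flats; origin on the axis at its underside. Clockwise from above tightens and lowers it 1 mm per rad. Starts loose (0.05 N m), 0.3 to 1.5 rad from seating, not known beforehand
- ring_grip (a point): on the axis at the middle of the ring's height, 103 mm above the bench when seated. Grip it across a pair of parallel flats, fingers down on either side of the knob, 40 N or more, fingertips above the dial plate. Seated, its torque climbs from 0.15 N m by 1.6 N m per rad; 0.4 to 1.1 is tight. Partly friction: read it after small slow turns. Let go, it springs back by 0.1 to 0.3 rad and stays tight
- solar_lantern: squat round amber solar lantern, diameter 112 mm, 60 mm high, press button on top; bystander
- tea_strainer: stainless tea strainer, bowl 66 mm wide, 26 mm high, straight handle 90 mm; bystander
- mirror: round hand mirror lying face up in a white plastic frame, diameter 110 mm, handle 95 mm, 10 mm thick; bystander
- enamel_plate: white enamel plate, diameter 210 mm, 22 mm high; bystander
- enamel_mug: white enamel mug, diameter 80 mm, 80 mm high; bystander
- spanner: steel spanner lying flat in front of the regulator; bystander
- union_nut: spare brass union nut, diameter 40 mm, 18 mm high, lying near the regulator; bystander

How it is judged:
On the way, in this order (a step that is already met when the one before it is completed fails the run):
1. the knob's pointer stands at the long mark (within 0.14 rad) while the lock ring is still loose (value of joint set_knob between 1.46 and 1.74 rad and z of lock_ring in the frame of regulator above 0.0951 m), for 0.3 s.
2. the lock ring is turned tight: 0.16 to 0.6 rad past the point where it seats (0.4 to 1.1 N m), so drawn 0.16 to 0.6 mm below its seating height (z of lock_ring in the frame of regulator between 0.0944 and 0.09484 m), for 0.3 s.
At the end, for the whole second after the job is handed in: The knob's pointer is at the long mark within 0.14 rad (about 8 degrees), and the lock ring, tightened to 0.4 to 1.1 N m after the knob was set and then let go, is still clamped: at least 0.04 mm below its seating height of 95 mm (value of joint set_knob between 1.46 and 1.74 rad and z of lock_ring in the frame of regulator between 0.0944 and 0.09496 m); the robot touches nothing.
It fails at once if the lock ring is overtightened: more than 0.72 rad past the point where it seats (1.3 N m) (z of lock_ring in the frame of regulator below 0.09428 m).
It fails at once if a bystander is moved by more than 20 mm (distance of any of solar_lantern, tea_strainer, mirror, enamel_plate, enamel_mug, spanner, union_nut from where it was at the start of the episode above 0.02 m).
It also fails if it takes over 58 s, if anything falls off the work surface, if the arm or the gripper's body presses on something with over 40 N, if the wrist force passes 120 N, or if a joint passes its speed limit or range.

## Working session

There is one attempt and no reset: what is moved stays moved. The work goes in short steps, each a Python script; the robot and the scene stay as the last script left them, time stands still between calls to the robot, and variables do not carry over. Pictures are saved under pics/ and viewed, at most 10 in all, crops included, and the job is handed in when it is done.

```bash
mkdir -p pics; ls; python3 - <<'E'
from cell import manip,cams
import cv2,numpy as np
for n in("top","scene"):
    c=cams.capture(n); cv2.imwrite(f"pics/{n}0.png",c["image"]); np.savez(f"{n}0.npz",**c)
    print(n,c["intrinsics"].tolist(),c["position"],c["orientation"])
s=manip.state();print({k:np.round(v,3).tolist() for k,v in s.items()})
E
```

```text
pics
top [[516.8349314424394, 0.0, 313.5492329061859], [0.0, 516.8349314424394, 235.25959571023657], [0.0, 0.0, 1.0]] [0.52088792 0.00462183 1.19352021] [-2.22623396  2.17221512 -0.0804447 ]
scene [[545.1045326429871, 0.0, 319.74814547582264], [0.0, 545.1045326429871, 234.1573651121406], [0.0, 0.0, 1.0]] [ 1.03233964 -0.5079722   1.02889095] [-2.3551888  -0.93871063  0.28606542]
{'clock': 0.1, 'joint_pos': [1.286, 0.265, 1.605, 0.0, 1.274, -0.037], 'joint_velocities': [0.0, -0.002, -0.003, -0.001, -0.001, 0.001], 'tau': [-0.0, -50.362, -35.807, 0.073, 0.023, -0.0], 'tool_pos': [0.165, 0.654, 0.238], 'tcp_rot': [-0.388, -3.117, 0.003], 'contact_force': [0.229, -0.731, 0.148], 'moment': [-0.025, 0.033, 0.032], 'grasp_force': 0.0, 'gripper_width': 0.088}
```

View pics/top0.png

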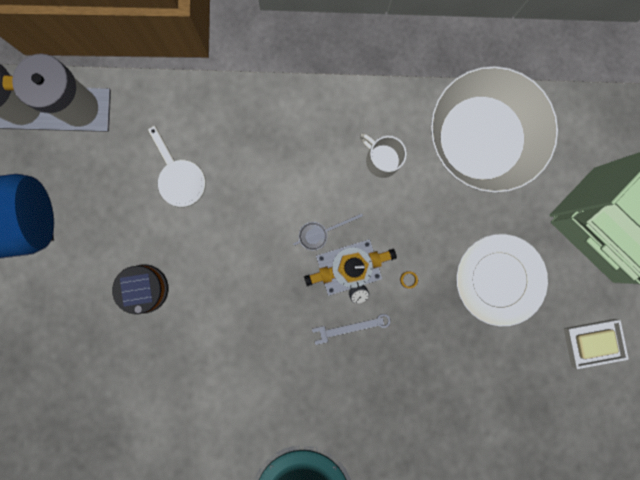

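View pics/scene0.png

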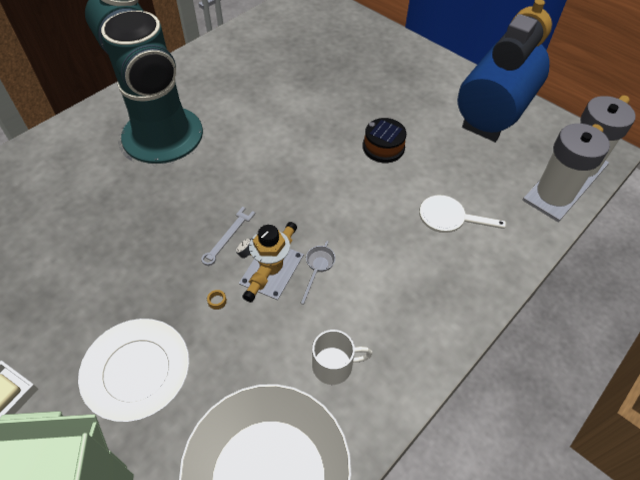

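The top view shows the regulator with its knob at about (354,267), the gauge at (359,295) towards the robot, and the ports running from (308,280) to (392,255). The pointer faces image right, which is −y. The spanner, strainer and nut are all low. Next I'll look from above with the wrist camera.

```bash
cat > h.py <<'E'
import numpy as np,cv2
from scipy.spatial.transform import Rotation as R
from cell import manip,cams,inverse_kinematics,order
def down(psi): # tool z down, tool y at world heading psi
    y=np.array([np.cos(psi),np.sin(psi),0]);z=np.array([0,0,-1.]);x=np.cross(y,z)
    return R.from_matrix(np.c_[x,y,z]).as_rotvec()
def heading():
    y=R.from_rotvec(manip.state()["tcp_rot"]).as_matrix()[:,1];return np.arctan2(y[1],y[0])
def pix(c,u,v,z,Rw,p): # pixel -> world at height z
    K=c["intrinsics"];d=Rw@np.array([(u-K[0,2])/K[0,0],(v-K[1,2])/K[1,1],1]);return p+d*(z-p[2])/d[2]
E
python3 - <<'E'
from h import *
c=dict(np.load("top0.npz"));Rw=R.from_rotvec(c["orientation"]).as_matrix();p=c["position"]
k=pix(c,354,267,.142,Rw,p);a=pix(c,308,280,.03,Rw,p);b=pix(c,392,255,.03,Rw,p)
print(k,a,b,(a+b)/2)
s=manip.state();print(heading())
for psi in (np.pi/2,0,-np.pi/2,np.pi):
    print(psi,inverse_kinematics([k[0],k[1],.3],down(psi)))
manip.move_pose([k[0]-0.0,k[1],.30],down(np.pi/2))
s=manip.state();w=cams.capture("wrist");T=w["T_tool_cam"];print(np.round(T,3).tolist(),w["intrinsics"].tolist())
np.savez("w1.npz",pos=s["tool_pos"],rot=s["tcp_rot"],**w);cv2.imwrite("pics/w1.png",w["image"])
print(s["clock"],s["tool_pos"])
E
```

```text
[ 0.51944322 -0.09448045  0.142     ] [ 0.48769684 -0.00228497  0.03      ] [ 0.5483666  -0.19031948  0.03      ] [ 0.51803172 -0.09630222  0.03      ]
1.3229788460775802
1.5707963267948966 [-0.22710066 -0.04948182  1.83660641  0.          1.35446806 -1.79789698]
0 [-2.27100657e-01 -4.94818185e-02  1.83660641e+00 -4.44089210e-16
  1.35446806e+00 -2.27100657e-01]
-1.5707963267948966 [-2.27100657e-01 -4.94818185e-02  1.83660641e+00 -4.44089210e-16
  1.35446806e+00  1.34369567e+00]
3.141592653589793 None
[[-0.001, -0.952, -0.305, 0.079], [1.0, -0.001, -0.0, -0.001], [0.0, -0.305, 0.952, -0.146], [0.0, 0.0, 0.0, 1.0]] [[394.2839976483187, 0.0, 314.51304640800174], [0.0, 394.2839976483187, 241.4025925454812], [0.0, 0.0, 1.0]]
3.0167 [ 0.51958881 -0.09386665  0.29987663]
```

View pics/w1.png

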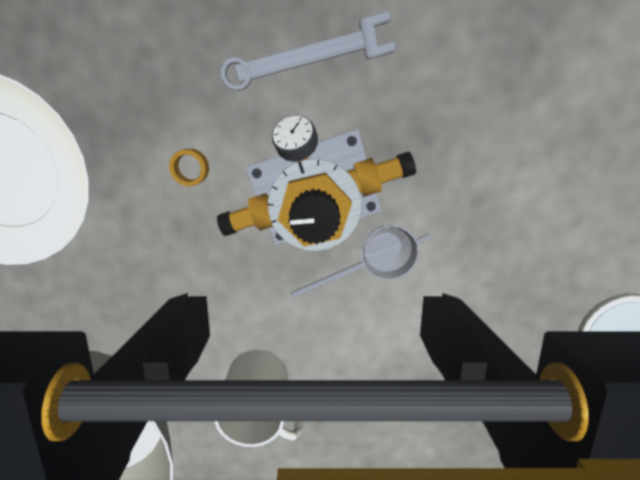

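```bash
python3 - <<'E'
import cv2
i=cv2.imread("pics/w1.png")[145:255,260:370]
cv2.imwrite("pics/w1c.png",cv2.resize(i,None,fx=5.4,fy=5.4,interpolation=cv2.INTER_CUBIC))
E
```

```text
(no output)
```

View pics/w1c.png

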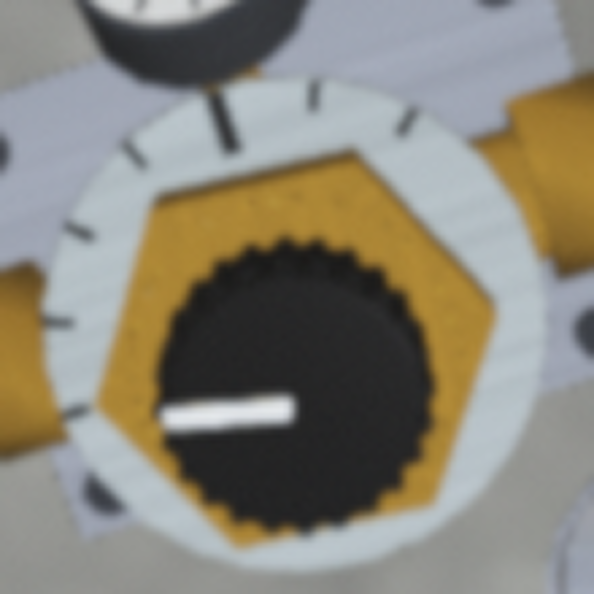

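The crop shows the pointer running from (295,409) at the axis to (165,419) at the rim. The long mark runs from (216,95) to (233,152), and the ring's six corners are clear. I'll work out the geometry from these.

```bash
cat > geo.py <<'E'
from h import *
from scipy.optimize import least_squares
w=dict(np.load("w1.npz"));T=w["T_tool_cam"];Rt=R.from_rotvec(w["rot"]).as_matrix()
Rw=Rt@T[:3,:3];p=w["pos"]+Rt@T[:3,3]
P=lambda x,y,z:pix(w,260+x/5.4,145+y/5.4,z,Rw,p)[:2]
E
python3 - <<'E'
from geo import *
tip=P(165,419,.142);ax=P(295,409,.143);print("axis ptr",ax,"len",np.linalg.norm(tip-ax))
hx=np.array([P(*q,.112) for q in[(355,152),(155,200),(97,405),(240,547),(435,503),(495,303)]])
hc=hx.mean(0);d=hx-hc;print("hex c",hc,"r",np.linalg.norm(d,axis=1))
corner=R.from_euler('z',0)
a=np.arctan2(d[:,1],d[:,0]);hexang=np.angle(np.mean(np.exp(6j*a)))/6;print("corner ang mod60",np.degrees(hexang))
m=np.array([P(*q,.092) for q in[(75,412),(58,322),(78,232),(133,155),(225,124),(315,97),(407,122)]])
v=np.arange(7)*.4
def f(x): # front heading, clockwise decreasing
    r=np.full(7,x[3]);r[4]=.037
    an=x[2]+1.6-v;return (np.c_[x[0]+r*np.cos(an),x[1]+r*np.sin(an)]-m).ravel()
s=least_squares(f,[*hc,np.pi,.038]);print("marks",s.x,"rms",np.sqrt(np.mean(s.fun**2)))
th=np.arctan2(*(tip-ax)[::-1]);print("pointer heading",th)
print("set",(s.x[2]+1.6-th)%(2*np.pi))
# depth check of knob top
K=w["intrinsics"]
for u,vv in((322,215),(315,228),(280,190)):
    z=w["z_map"][vv,u];print(p+Rw@(z*np.array([(u-K[0,2])/K[0,0],(vv-K[1,2])/K[1,1],1])))
E
```

```text
axis ptr [ 0.52060083 -0.09474719] len 0.019247357567923895
hex c [ 0.51979086 -0.09454926] r [0.03365172 0.03331999 0.03324797 0.03380522 0.03375242 0.03277564]
corner ang mod60 -16.344654855290905
marks [ 0.52092321 -0.09483557  3.46045632  0.04008684] rms 0.00013490754147256422
pointer heading -1.4776890327173837
set 0.25496004821554585
[ 0.51665563 -0.08887765  0.14005045]
[ 0.52691404 -0.0944484   0.14180315]
[ 0.50532593 -0.12600932  0.09216773]
```

```bash
python3 - <<'E'
from h import *
A=[.5206,-.0947]
a,b=0.67,0.67-1.345
manip.move_pose([*A,.20],down(a))
manip.set_gripper(.07)
manip.move_linear([*A,.117],rate=.08)
s=manip.state();print("down",s["clock"],s["tool_pos"],s["contact_force"])
manip.set_gripper(.0,force=35)
s=manip.state();print("grip",s["gripper_width"],s["grasp_force"],s["contact_force"],s["moment"])
for q in np.linspace(a,b,6)[1:]:
    manip.move_pose([*A,.117],down(q)); s=manip.state();print(s["clock"],q,heading(),s["moment"],s["contact_force"])
manip.dwell(.3);print(heading())
manip.set_gripper(.07)
manip.move_linear([*A,.2],rate=.12)
manip.move_pose([*A,.28],down(.8))
s=manip.state();w=cams.capture("wrist");np.savez("w2.npz",pos=s["tool_pos"],rot=s["tcp_rot"],**w)
T=w["T_tool_cam"];Rt=R.from_rotvec(s["tcp_rot"]).as_matrix();Rw=Rt@T[:3,:3];p=s["tool_pos"]+Rt@T[:3,3]
# rectify to a world-aligned top-down plane at z=.142: 10 px/mm... 60x60 mm -> 5px/mm
g=np.array([[x,y,.142] for x,y in((.4756,-.0497),(.5656,-.0497),(.5656,-.1397),(.4756,-.1397))])
q=(g-p)@Rw;uv=(q/q[:,2:])@w["intrinsics"].T
H=cv2.getPerspectiveTransform(uv[:,:2].astype(np.float32),np.float32([[0,540],[0,0],[540,0],[540,540]]))
np.save("H2.npy",H);cv2.imwrite("pics/w2.png",cv2.warpPerspective(w["image"],H,(540,540),flags=cv2.INTER_CUBIC))
print(s["clock"])
E
```

```text
down 5.5833 [ 0.5211995  -0.09482428  0.11767848] [-0.51224172  0.76561305 -0.80980673]
grip 0.03933418643564283 34.999642577022314 [-0.99320693 -0.93819442  2.76526148] [-0.15879843  0.15575428  0.03151013]
6.5167 0.401 0.4042604491786433 [-0.30077909  0.46571167 -0.16076961] [-3.07750253 -3.00134406  4.73596421]
6.8833 0.132 0.13751669135742625 [-0.44438303  0.76805295 -0.09554221] [-5.55590888 -2.0542866   5.38043752]
7.25 -0.137 -0.1314158976287287 [-0.49039969  0.868779   -0.15840891] [-4.66051053 -2.59731034  6.81484739]
7.6167 -0.406 -0.4003464903198058 [-0.48441505  0.98319776 -0.19373107] [-5.79018608 -2.33484312  7.32796242]
7.9833 -0.6749999999999999 -0.6693919053783602 [-0.4077661   1.1039389  -0.13585016] [-6.00349102 -1.87004226  6.67135668]
-0.6692057104931735
11.0667
```

View pics/w2.png

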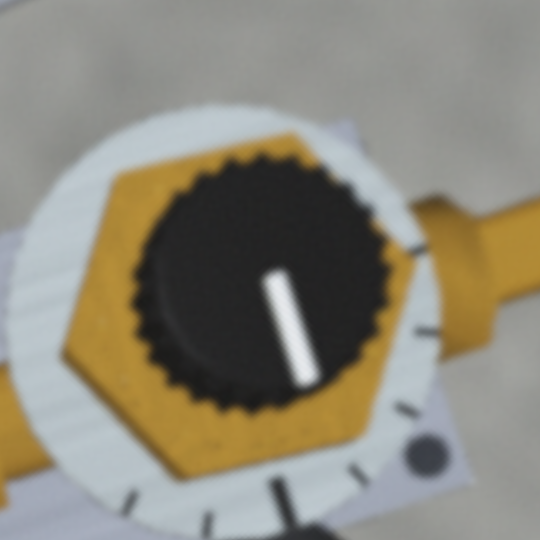

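The pointer now sits at about 1.63 rad, which is in line with the long mark and within tolerance. The ring hasn't moved: one flat normal is at heading 13.7°. Next I'll grip the ring and turn it in small steps while watching the torque.

```bash
python3 - <<'E'
from h import *
A=[.5205,-.0947];a=0.2384+np.pi/3
manip.set_gripper(.088)
manip.move_pose([*A,.20],down(a))
manip.move_linear([*A,.0965],rate=.08)
s=manip.state();print("down",s["clock"],s["tool_pos"],s["contact_force"],s["moment"])
manip.set_gripper(.0,force=55);manip.dwell(.2)
s=manip.state();print("grip",s["gripper_width"],s["grasp_force"],s["contact_force"],s["moment"],s["tau"][5],heading()-a)
base=[]
for i in range(1,32):
    q=a-.06*i
    manip.move_pose([*A,max(.0965-.06*i*.001,.0948)],down(q));manip.dwell(.12)
    s=manip.state();m=s["moment"][2];t=s["tau"][5]
    print(i,round(s["clock"],2),np.round([.06*i,heading()-q,m,t,*s["moment"][:2],*s["contact_force"],s["tool_pos"][2]],3).tolist())
    if i<=4: base.append((m,t))
    b=np.mean(base,0)
    if i>4 and (abs(m-b[0])>.25 or abs(t-b[1])>.25): break
E
```

```text
down 13.55 [ 0.52107663 -0.09483416  0.0972014 ] [0.36873448 0.07255608 0.30330234] [ 0.01517279 -0.01474919 -0.02330147]
grip 0.057466067992319556 54.99498009681702 [0.18211664 3.59005531 0.85372507] [ 0.43001653 -0.03589335  0.03933336] -0.03869080566801131 -0.00014166281720306984
1 14.68 [0.06, 0.001, -0.039, -0.053, 0.571, -0.062, -0.17, 3.8, 1.618, 0.097]
2 15.05 [0.12, 0.001, -0.045, -0.052, 0.671, -0.022, 0.413, 4.432, 3.643, 0.096]
3 15.42 [0.18, 0.001, 0.023, -0.053, 0.732, -0.083, 0.393, 5.252, 3.658, 0.096]
4 15.78 [0.24, 0.001, -0.066, -0.053, 0.734, -0.071, -0.086, 4.333, 3.78, 0.096]
5 16.15 [0.3, 0.001, -0.037, -0.053, 0.765, -0.024, -0.398, 5.027, 4.81, 0.096]
6 16.52 [0.36, 0.001, -0.02, -0.054, 0.744, 0.035, -0.544, 3.997, 3.681, 0.096]
7 16.88 [0.42, 0.001, -0.03, -0.059, 0.726, 0.026, -0.049, 4.578, 5.245, 0.096]
8 17.25 [0.48, 0.001, -0.097, -0.058, 0.666, 0.009, 0.529, 4.561, 4.659, 0.096]
9 17.62 [0.54, 0.001, -0.055, -0.058, 0.7, 0.043, -0.136, 4.105, 4.991, 0.096]
10 17.98 [0.6, 0.001, -0.033, -0.058, 0.617, 0.094, -0.953, 3.855, 6.158, 0.096]
11 18.35 [0.66, 0.001, -0.047, -0.058, 0.624, 0.082, -0.922, 5.17, 4.809, 0.096]
12 18.72 [0.72, 0.001, -0.062, -0.057, 0.598, 0.116, -0.133, 4.463, 5.509, 0.096]
13 19.08 [0.78, 0.001, 0.024, -0.057, 0.572, 0.082, -1.155, 4.543, 6.237, 0.096]
14 19.45 [0.84, 0.001, -0.053, -0.057, 0.586, 0.208, -1.965, 4.2, 4.857, 0.096]
15 19.82 [0.9, 0.001, -0.074, -0.057, 0.564, 0.243, -1.784, 3.365, 5.217, 0.096]
16 20.18 [0.96, 0.002, 0.111, 0.085, 0.544, 0.237, -1.539, 3.875, 5.966, 0.096]
17 20.55 [1.02, 0.002, 0.125, 0.175, 0.559, 0.309, -1.857, 4.08, 6.22, 0.096]
18 20.92 [1.08, 0.002, 0.235, 0.264, 0.576, 0.285, 0.497, 2.992, 6.14, 0.095]
```

The ring seated at 0.90–0.96 rad and the torque is rising about 1.5 N m/rad. I'm now roughly 0.15 rad past seating, so I'll turn a further 0.22 rad in small steps, to about 0.7 N m.

```bash
python3 - <<'E'
from h import *
A=[.5205,-.0947];a=0.2384+np.pi/3
for t in (1.135,1.19,1.245,1.30):
    manip.move_pose([*A,.0950],down(a-t));manip.dwell(.15)
    s=manip.state();print(t,round(s["clock"],2),np.round([heading()-a+t,s["moment"][2],s["tau"][5],*s["contact_force"],s["tool_pos"][2],s["gripper_width"]],3).tolist())
    if s["tau"][5]>.85: break
manip.dwell(.4)
h=heading()
manip.set_gripper(.088);manip.dwell(.3)
z=manip.state()["tool_pos"]
manip.move_linear([*A,.2],rate=.1)
manip.move_pose([*A,.28],down(.8))
s=manip.state();w=cams.capture("wrist")
T=w["T_tool_cam"];Rt=R.from_rotvec(s["tcp_rot"]).as_matrix();Rw=Rt@T[:3,:3];p=s["tool_pos"]+Rt@T[:3,3]
g=np.array([[x,y,.142] for x,y in((.4756,-.0497),(.5656,-.0497),(.5656,-.1397),(.4756,-.1397))])
q=(g-p)@Rw;uv=(q/q[:,2:])@w["intrinsics"].T
H=cv2.getPerspectiveTransform(uv[:,:2].astype(np.float32),np.float32([[0,540],[0,0],[540,0],[540,540]]))
cv2.imwrite("pics/w3.png",cv2.warpPerspective(w["image"],H,(540,540),flags=cv2.INTER_CUBIC))
print("final grip heading",h,s["clock"],s["contact_force"],s["gripper_width"])
E
```

```text
1.135 21.32 [0.003, 0.357, 0.352, -2.807, 3.934, 8.53, 0.095, 0.057]
1.19 21.72 [0.003, 0.455, 0.434, -2.126, 3.693, 7.023, 0.095, 0.058]
1.245 22.12 [0.003, 0.514, 0.515, -2.518, 4.379, 8.012, 0.095, 0.058]
1.3 22.52 [0.003, 0.597, 0.596, -2.347, 3.845, 6.72, 0.095, 0.057]
final grip heading -0.011157373439968279 25.8333 [ 0.07062236  0.52888856 -0.02207659] 0.08825792314746118
```

View pics/w3.png

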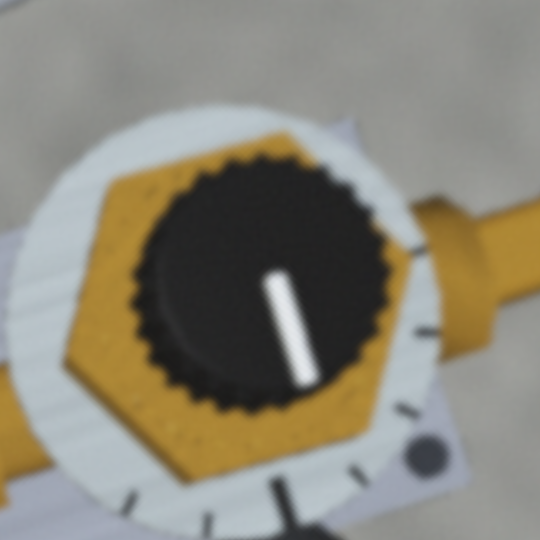

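The pointer still sits at the mark. The ring's flats show it sprang back to about 1.0 rad of net turn. Before handing in, I'll measure how much clamp is left.

```bash
python3 - <<'E'
import cv2,numpy as np
from scipy.optimize import minimize
for n in("w2","w3"):
    i=cv2.imread(f"pics/{n}.png");h=cv2.cvtColor(i,cv2.COLOR_BGR2HSV)
    m=cv2.inRange(h,(10,120,60),(30,255,255));m[:, 425:]=0
    nn,l,st,_=cv2.connectedComponentsWithStats(m);k=1+np.argmax(st[1:,4]);c=np.argwhere(l==k)[:,::-1].astype(np.int32)
    hull=cv2.convexHull(c)[:,0].astype(float)
    # resample hull, fit regular hexagon angle by min squared distance
    d=np.r_[hull,hull[:1]];L=np.r_[0,np.cumsum(np.hypot(*np.diff(d,axis=0).T))];t=np.arange(0,L[-1],2)
    P=np.c_[np.interp(t,L,d[:,0]),np.interp(t,L,d[:,1])]
    def f(x):
        q=P-x[:2];a=x[3]+np.arange(6)*np.pi/3
        e=(q@np.array([np.cos(a),np.sin(a)])).max(1)-x[2];return np.sum(np.sqrt(1+e**2)-1)/len(P)
    r=min((minimize(f,[*P.mean(0),170,s],method="Nelder-Mead",options=dict(maxiter=4000,xatol=1e-5,fatol=1e-8)) for s in(-.3,-.2,-.35)),key=lambda r:r.fun)
    print(n,r.x,r.fun)
E
```

```text
w2 [238.83284946 306.06304828 155.22551341  -0.75747317] 1.2904482866547429
w3 [237.71528078 307.1168105  154.68704422  -0.79725731] 1.1624602919826093
```

The remaining clamp is about 0.075 rad, give or take 0.03, against the 0.04 needed. That margin is thin and there's time left, so I'll regrip and tighten slightly further, to about 0.85 N m.

```bash
python3 - <<'E'
from h import *
A=[.5205,-.0947];a=0.2384+np.pi/3
manip.move_pose([*A,.20],down(a-1.0074))
manip.move_linear([*A,.0950],rate=.08)
manip.set_gripper(0,force=55);manip.dwell(.2)
s=manip.state();print("grip",s["clock"],s["tau"][5],s["moment"][2],s["gripper_width"])
for t in (1.06,1.12,1.18,1.24,1.3,1.35,1.39):
    manip.move_pose([*A,.0948],down(a-t));manip.dwell(.12)
    s=manip.state();print(t,round(s["clock"],2),np.round([s["moment"][2],s["tau"][5],s["gripper_width"]],3).tolist())
    if s["tau"][5]>.8: break
manip.dwell(.4)
manip.set_gripper(.088);manip.dwell(.2)
manip.move_linear([*A,.2],rate=.1)
manip.move_pose([*A,.28],down(.8))
s=manip.state();w=cams.capture("wrist")
T=w["T_tool_cam"];Rt=R.from_rotvec(s["tcp_rot"]).as_matrix();Rw=Rt@T[:3,:3];p=s["tool_pos"]+Rt@T[:3,3]
g=np.array([[x,y,.142] for x,y in((.4756,-.0497),(.5656,-.0497),(.5656,-.1397),(.4756,-.1397))])
q=(g-p)@Rw;uv=(q/q[:,2:])@w["intrinsics"].T
H=cv2.getPerspectiveTransform(uv[:,:2].astype(np.float32),np.float32([[0,540],[0,0],[540,0],[540,540]]))
cv2.imwrite("pics/w4.png",cv2.warpPerspective(w["image"],H,(540,540),flags=cv2.INTER_CUBIC))
print(s["clock"],s["contact_force"])
E
```

```text
grip 28.675 0.004034022713312879 -0.014574961449462747 0.057818993758616564
1.06 29.04 [0.238, 0.239, 0.058]
1.12 29.41 [0.321, 0.316, 0.057]
1.18 29.77 [0.417, 0.406, 0.058]
1.24 30.14 [0.527, 0.494, 0.057]
1.3 30.51 [0.634, 0.582, 0.058]
1.35 30.88 [0.674, 0.678, 0.057]
1.39 31.24 [0.74, 0.756, 0.057]
34.525 [ 0.45898219 -0.61148336  0.33211044]
```

View pics/w4.png

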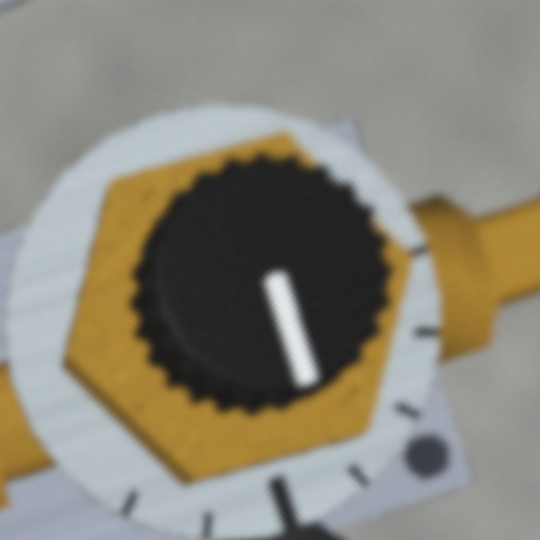

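The picture matches the last one: the pointer is at the long mark and the ring has settled at the same clamped angle. I'm handing in.

```bash
python3 -c "
from cell import order
print(order.close_job())"
```

```text
the job is handed in; nothing more can be done
None
```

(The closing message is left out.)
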